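# Scrape the broken plate off the sloping draining board

## Task

A plate has broken on the sloping draining board. Take the scraper block by its wooden grip, lay its rubber foot flat to the slope and wipe all three pieces sideways off the end of the board into the open steel tray, then stand the scraper upright on the counter again. Keep the fingers off the sharp pieces and leave the other things where they are.

Things in the scene. Friction and masses are not known exactly. Their poses are not given: they have to be found in the camera images.
- board: Fixed sloping draining board of brown wood, 300 mm long along its y. Origin on the counter under its middle; x points level from its low to its high edge (roughly away from the robot), z up. Its flat face rises at 28 degrees towards +x, from x = -73, z = 45 mm to x = +73, z = 122 mm (165 mm along the slope). Both ends (y = +-150 mm) and the high edge are open.
- deck (a point): Middle of the board's sloping face, 83.7 mm above the counter, straight above the board's origin. Along the low edge of the face, 82.5 mm down the slope from here, a lip 10 mm thick stands 12 mm above the face, square to it.
- tray: Fixed open steel tray, 220 (x) x 140 (y) x 40 mm high, wall and floor 4 mm, 3 mm from one end of the board and parallel to it (its middle 20 mm nearer the low edge), its rim just below the face's low edge; at the board's +y or -y end, it varies. Origin at the centre of its underside, axes parallel to the board's.
- tin: Fixed closed steel tin, 220 (x) x 140 (y) x 40 mm high, flat lid, against the other end of the board. Not used. Origin at the centre of its underside, axes parallel to the board's.
- scraper: Loose scraper block, 0.17 to 0.35 kg, 90 mm high, standing upright on the counter left of the board. Black rubber foot 140 (its x) x 28 (y) x 30 mm high, flat underneath; from 30 to 90 mm up a pale wooden grip 100 (x) x 24 mm (y), to be taken across the 24 mm. Origin at the centre of the foot's underside, z up; x within 30 degrees of straight ahead. The foot just fits the slope above the lip.
- shard0: Loose piece of a white plate, a five-sided slab about 54 mm across and 10 mm thick, 25 to 50 g, lying flat on the sloping face near the lip, its middle within 100 mm of the board's middle along its length. Origin at the centre of its underside. The foot can start beyond it, overhanging the end of the board.
- shard1: Loose piece of a white plate, a four-sided slab about 54 mm across and 10 mm thick, 25 to 50 g, lying flat on the sloping face near the lip, its middle within 100 mm of the board's middle along its length. Origin at the centre of its underside. The foot can start beyond it, overhanging the end of the board.
- shard2: Loose piece of a white plate, a six-sided slab about 52 mm across and 10 mm thick, 25 to 50 g, lying flat on the sloping face near the lip, its middle within 100 mm of the board's middle along its length. Origin at the centre of its underside. The foot can start beyond it, overhanging the end of the board.
- mug: White mug, 80 mm across, 90 mm high, with a handle, in front of the board. Bystander; origin at the centre of its underside.
- jar: Glass jar with steel lid, 70 mm across, 100 mm high, beyond the scraper. Bystander; origin at the centre of its underside.
- mill: Dark wooden pepper mill, 54 mm across, 135 mm high, in front of the board's right half. Bystander; origin at the centre of its underside.
- cup: Blue cup, 80 mm across, 70 mm high, to the right near the robot. Bystander; origin at the centre of its underside.
Things that resemble listed ones, but are neither listed nor needed, are in the scene too. What is shaped like the shard1 but turquoise is not meant. What is shaped like the scraper but yellow is not meant.

How it is judged (in metres and radians):
On the way, in this order (a step that is already met when the one before it is completed fails the run):
1. the scraper is laid to the slope of the board: its foot over the face and close to it (its middle 60 to 125 mm above the counter), leaning between 18 and 40 degrees (angle between scraper's own z axis and vertical between 0.314 and 0.7 rad and x of scraper in the frame of board between -0.045 and 0.03 m and y of scraper in the frame of board between -0.2 and 0.2 m and z of scraper in the frame of board between 0.06 and 0.125 m), for 0.2 s.
2. all three pieces lie in the tray (x of shard0 in the frame of tray between -0.11 and 0.11 m and y of shard0 in the frame of tray between -0.07 and 0.07 m and height (world z) of each of shard0, shard1, shard2 below 0.05 m and x of shard1 in the frame of tray between -0.11 and 0.11 m and y of shard1 in the frame of tray between -0.07 and 0.07 m and x of shard2 in the frame of tray between -0.11 and 0.11 m and y of shard2 in the frame of tray between -0.07 and 0.07 m), for 0.2 s.
At the end, for the whole second after the job is handed in: All three pieces lie at rest inside the tray (their origins within its 220 x 140 mm outline and under 50 mm above the counter), and the scraper stands at rest on the counter itself, upright within 4.5 degrees, let go (all of step 2 and linear speed of each of shard0, shard1, shard2, scraper below 0.02 m/s and height (world z) of scraper below 0.003 m and angle between scraper's own z axis and vertical below 0.08 rad); the robot touches nothing.
It fails at once if the fingers or the arm touch a piece with more than 1 N (contact force between any of the fingers, the arm and shard0 above 1 N or contact force between any of the fingers, the arm and shard1 above 1 N or contact force between any of the fingers, the arm and shard2 above 1 N).
It fails at once if a bystander (mug, jar, mill or cup) is moved by more than 30 mm (distance of any of mug, jar, mill, cup from where it was at the start of the episode above 0.03 m).
It also fails if it takes over 67 s, if anything falls off the work surface, if the arm or the gripper's body presses on something with over 40 N, if the wrist force passes 120 N, or if a joint passes its speed limit or range.

## Robot

A 6-joint arm with a two-finger parallel gripper is mounted at the origin on the work surface. World frame = base frame: x ahead of the robot, y to its left, z up, the work surface at z = 0. Lengths are in mm, angles in rad, forces in N, time in s.
With the tool pointing down it reaches from about 275 to 1000 mm from the base axis. Payload 8.4 kg.
Tool frame: the origin (TCP) lies at the very end of the fingers, on their centre line; the grasp point (between the pads) lies 19 mm behind it (r.tcp_to_grasp is the distance from the TCP to the grasp point, in mm); z points along the fingers, y is the line along which they close (so a half turn about z gives the same grasp; the last joint's range is limited). The gripper opens to 85 mm and grips with 20 to 120 N. Pads are 22 mm wide; open, the fingers measure 114 mm over their backs; the gripper's body (76 mm by 85 mm) begins 54 mm behind the grasp point. The pads swing forward as they close: fully open they stand 13 mm farther back than shut.
Start: joints at [-0.002, 0.353, 1.633, -0, 1.155, -0.002], TCP at [625.002, -0, 231.281] pointing down, gripper open.
Joint ranges: [-2.63, 2.63], [-0.92, 2.1], [0.06, 2.66], [-1.3, 4.44], [0, 2.69], [-3.02, 3.02]. Speed limits (rad/s): [2.22, 2.22, 2.79, 3.14, 3.14, 3.14].

## Interface

Orientations are given as [roll, pitch, yaw] about the fixed x, y, z axes, in that order (R = Rz(yaw) Ry(pitch) Rx(roll)).
In Python, from rig import r gives the robot as it stands. The module is installed in compiled form; this text tells all that it offers.
- The arm moves only by the tool play_rows, never from a script. Its argument "rows" is a list of rows, each an object with "dp": the shift along the tool's x, y, z in units of 40 mm (1.0 is 40 mm), a list of three; "turn": the turn, a rotation vector about the tool's x, y, z in units of 6 degrees (1.0 is 6 degrees), a list of three; "fingers": the closure, from 0 (fully open) to 1 (shut). In form: [{"dp": [tx, ty, tz], "turn": [wx, wy, wz], "fingers": fingers}, ...]. A call has 1 to 5 rows; each row shifts and turns the commanded pose from where the row before left it, along the tool's axes as they then stand; what a row does not reach is not made up. A row lasts 1/12 s, in which the tool goes at most 41.7 mm and 7.16 degrees, less where a joint would pass 70% of its speed; a pose out of reach is approached as far as the arm can. A call is refused whole if a number of a shift passes 1 or a number of a turn 1, either way. A call with a gripper value outside its range is refused whole. The fingers move at their own pace and stop on an object; "force" is the grip in N (left out, the last holds). Time passes only in rows, so rows that do not move let the fingers close. It gives the time, the measured TCP pose, the force, the opening and the grip force at its end, in the units of the state.
- r.sense(): the state, without advancing time (a new reading comes with each control period).
- r.grab_frame(name): name is "scene" or "side" or "wrist"; returns a dict with "pixels" (420x560x3 uint8, red, green, blue), "fx", "fy", "cx", "cy" (pixels), "pose" (4x4, takes a point from camera to world coordinates). Camera axes: x right, y down, z forward; pixel columns grow to the right and rows downward; lengths in mm; the calibration is good to about 2 mm. A picture is of the moment at which its call begins. There is no depth.
- r.sign_off(): hands the job in; it is judged then, once.
The state is a dict: "clock": time; "qpos": joint angles; "qvel": joint speeds; "joint_efforts": joint torques, N m; "eef_pos": TCP position; "tcp_rot": TCP orientation; "contact_force": force on the tool from outside, world axes, zero at the start; "wrist_torque": the same for the moment, N m; "opening": opening from 0.0 (shut) to 1.0 (fully open); "grasp_force": force on a finger pad.
Only numpy, scipy, OpenCV 4.12 (cv2) and the standard library are available. Lean on these libraries where they do the work, as an engineer would, in place of code of your own. Each camera call takes 0.05 s, during which the arm holds its last target. There are 200 camera calls.

## Working session

There is one attempt and no reset: what is moved stays moved. The work goes in short steps, Python scripts to look and compute and a tool call to move; the robot and the scene stay as the last step left them, time stands still between calls to the robot, and variables do not carry over. Pictures are saved under pics/ and viewed, at most 10 in all, crops included, and the job is handed in when it is done.

Besides the shell and the picture viewer there is one more tool, called after "Request:" by a JSON object that holds its "fn" and its "kwargs". play_rows: Moves the arm, as the interface text tells. Its arguments: {"type":"object","properties":{"rows":{"type":"array"},"force":{"type":"number"}},"required":["rows"]}

```bash
mkdir -p pics; ls; python3 - <<'E'
from rig import r
import cv2,numpy as np,pickle
d={}
for n in("scene","side","wrist"):
    f=r.grab_frame(n); d[n]=f; print(n,f["fx"],f["cx"],f["cy"],np.round(f["pose"],3).tolist())
    cv2.imwrite(f"pics/{n}0.png",f["pixels"][:,:,::-1])
pickle.dump(d,open("f0.pkl","wb"))
print(r.sense())
E
```

```text
pics
scene 429.68792198575545 277.2075236142519 210.15200812692058 [[0.637, 0.493, -0.593, 1195.702], [0.771, -0.426, 0.473, -547.478], [-0.019, -0.759, -0.651, 823.707], [0.0, 0.0, 0.0, 1.0]]
side 445.1522388649701 282.5069020261729 207.82345460481065 [[0.675, -0.45, 0.584, -204.645], [-0.737, -0.388, 0.553, -660.608], [-0.022, -0.804, -0.594, 783.088], [0.0, 0.0, 0.0, 1.0]]
wrist 377.47020301255293 277.1818922842053 207.5191250949465 [[1.0, 0.0, -0.001, 624.544], [0.0, -0.965, -0.263, 67.185], [-0.001, 0.263, -0.965, 373.127], [0.0, 0.0, 0.0, 1.0]]
{'clock': 0.15, 'qpos': array([-2.41133419e-03,  3.53511967e-01,  1.63394580e+00,  4.49406401e-05,
        1.15521814e+00, -2.38165333e-03]), 'qvel': array([-9.32892988e-05, -4.04432432e-03, -1.98499546e-03,  1.22012045e-03,
       -9.50440118e-04, -9.76729095e-04]), 'joint_efforts': array([-7.39769093e-04, -6.05638933e+01, -3.42338884e+01, -2.29960733e-05,
        6.16452831e-03, -4.00942213e-05]), 'eef_pos': array([6.24638560e+02, 7.87942060e-03, 2.30727327e+02]), 'tcp_rot': array([-3.14050950e+00, -4.36755763e-05,  1.57074846e+00]), 'contact_force': array([-0.54900184,  0.1117614 ,  0.20341187]), 'wrist_torque': array([-0.03737907, -0.01463294, -0.01833225]), 'grasp_force': 0.0, 'opening': 1.0007232975682556}
```

View pics/scene0.png

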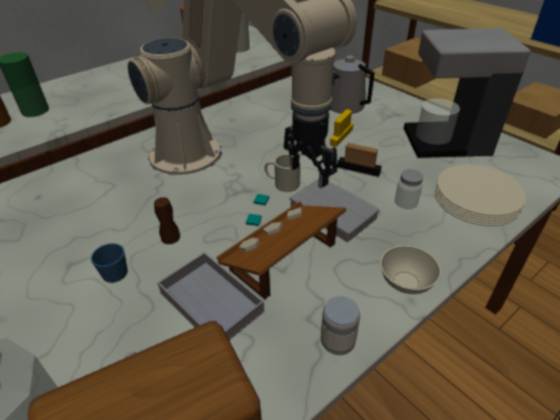

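View pics/side0.png

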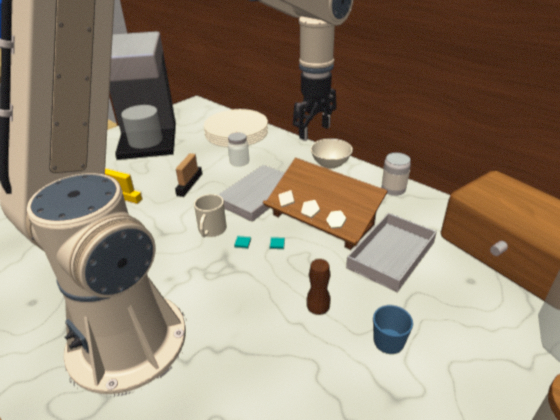

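The tray is at the board's right (-y) end and the tin at its left. In the scene view the scraper is at about (360,160), the yellow decoy at (342,128), and the shards run along the lip from (250,244) to (294,212). In the side view the scraper is at (188,175) and the shards at (286,198), (310,208) and (336,219). I'll enlarge both.

```bash
python3 - <<'E'
import cv2
a=cv2.imread("pics/side0.png")[140:290,160:440]; cv2.imwrite("pics/sideC.png",cv2.resize(a,(784,420),interpolation=cv2.INTER_CUBIC))
a=cv2.imread("pics/scene0.png")[130:345,150:400]; cv2.imwrite("pics/sceneC.png",cv2.resize(a,(697,600),interpolation=cv2.INTER_CUBIC))
E
```

```text
(no output)
```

View pics/sideC.png

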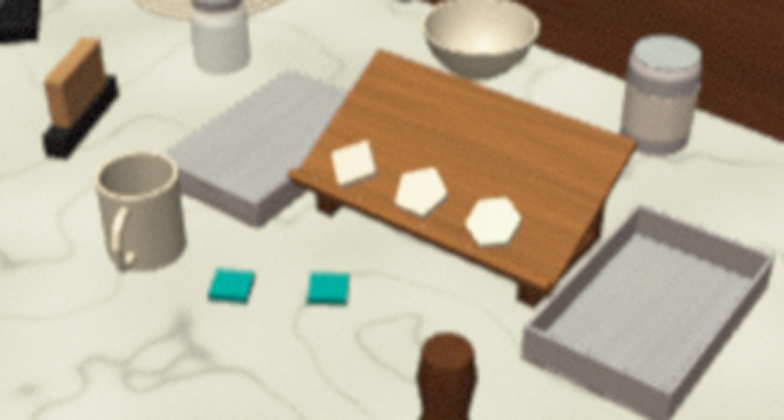

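View pics/sceneC.png

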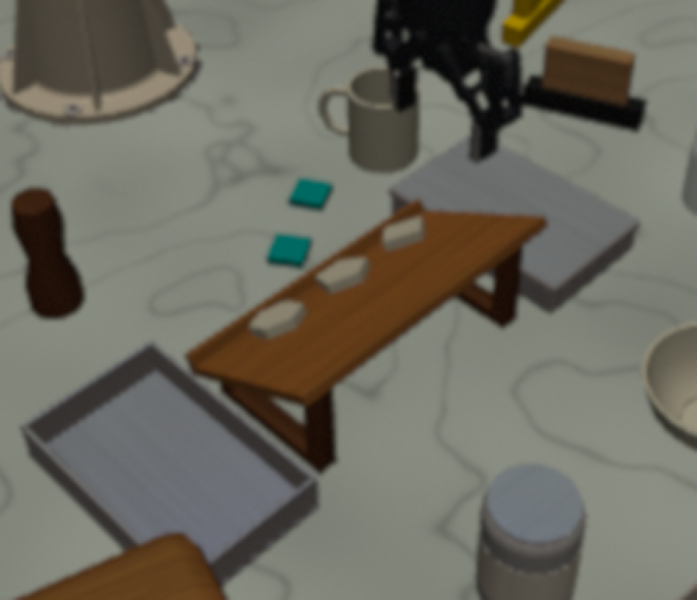

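```bash
cat > h.py <<'E'
import numpy as np,pickle
from scipy.optimize import least_squares
F=pickle.load(open("f0.pkl","rb"))
S=lambda u,v:("side",160+u/2.8,140+v/2.8)
C=lambda u,v:("scene",150+u/2.788,130+v/2.791)
def proj(n,p,F=F):
    f=F[n];T=np.linalg.inv(f["pose"]);q=T[:3,:3]@p+T[:3,3]
    return np.array([f["fx"]*q[0]/q[2]+f["cx"],f["fy"]*q[1]/q[2]+f["cy"]])
def ray(n,u,v,F=F):
    f=F[n];d=f["pose"][:3,:3]@[(u-f["cx"])/f["fx"],(v-f["cy"])/f["fy"],1];return f["pose"][:3,3],d
def W(s,p): c,n=np.cos(s[2]),np.sin(s[2]);return np.array([s[0]+c*p[0]-n*p[1],s[1]+n*p[0]+c*p[1],p[2]])
def fit(obs,s0):
    g=lambda s:np.concatenate([proj(o[0],W([s[0]*1e3,s[1]*1e3,s[2]],p))-o[1:] for o,p in obs])
    R=least_squares(g,[s0[0]/1e3,s0[1]/1e3,s0[2]],loss="soft_l1");return R.x*[1e3,1e3,1],np.round(g(R.x).reshape(-1,2),1).tolist()
E
cat > m.py <<'E'
from h import *
T=lambda x,y,z=40:(x-20,y-223,z)
B=[(S(380,52),(73,150,122)),(S(635,145),(73,-150,122)),(C(546,222),(73,150,122)),(C(310,400),(73,-150,122)),
(S(526,332),T(-110,70)),(S(640,210),T(110,70)),(S(771,260),T(110,-70)),(S(668,395),T(-110,-70)),
(C(152,347),T(-110,70)),(C(25,430),T(-110,-70)),(C(316,484),T(110,70))]
b,res=fit(B,(700,0,0));print("board",b,res)
D=[(S(45,150),(-70,14,0)),(S(63,157),(-70,-14,0)),(S(118,98),(70,-14,0)),(S(48,72),(-50,12,90)),(S(61,82),(-50,-12,90)),(S(88,38),(50,12,90)),(S(103,44),(50,-12,90)),
(C(526,103),(-70,-14,0)),(C(640,129),(70,-14,0)),(C(634,55),(50,-12,90)),(C(547,43),(-50,-12,90))]
s,res=fit(D,(600,300,0));print("scraper",s,res)
c,n=np.cos(b[2]),np.sin(b[2]);t=np.tan(np.radians(28))
def deck(o,h=10/np.cos(np.radians(28))):
    p,d=ray(*o); nx=np.array([-t*c,-t*n,1]); k=(83.7+h-nx@(p-[b[0],b[1],0]))/(nx@d); q=p+k*d-[b[0],b[1],0]
    return np.round([c*q[0]+n*q[1],-n*q[0]+c*q[1],q[2]],1)
for o in [S(353,160),S(420,189),S(494,219),C(403,231),C(343,272),C(277,316)]:print(o[0],deck(o))
pl=lambda o,z:(lambda p,d:np.round(p+(z-p[2])/d[2]*d))(*ray(*o))
print("mug rim",pl(S(138,172),90),pl(C(383,90),90),"jar",pl(S(218,0),100),"mill",pl(S(447,350),135),"tin",pl(S(172,152),40),pl(S(258,208),40),"lip low left", deck(S(293,174),12/np.cos(np.radians(28))))
E
python3 m.py
```

```text
board [ 6.02650990e+02 -5.70918661e+01  8.34364936e-02] [[0.5, -2.5], [1.6, -2.5], [-0.0, -1.6], [-3.7, -0.7], [-0.7, -3.3], [0.1, -3.5], [2.4, -2.3], [1.5, -1.1], [-0.4, -2.5], [-2.5, -1.6], [0.1, -1.8]]
scraper [4.68205191e+02 3.83556869e+02 4.30840377e-01] [[-0.5, 1.3], [1.1, 0.2], [1.3, -1.9], [-2.7, 1.2], [-0.3, -1.3], [-1.7, -2.3], [-0.2, -3.5], [-0.7, 0.6], [-0.1, 1.6], [-0.1, 2.7], [0.1, -0.1]]
side [-51.7  93.8  67.5]
side [-52.3  12.1  67.2]
side [-51.2 -71.1  67.8]
scene [-47.5  90.2  69.8]
scene [-46.8   9.7  70.2]
scene [-47.8 -70.8  69.6]
mug rim [370. 154.  90.] [377. 150.  90.] jar [648. 338. 100.] mill [ 336. -251.  135.] tin [459. 213.  40.] [450.  75.  40.] lip low left [-87.8 142.8  50.6]
```

Request:
{"fn": "play_rows", "kwargs": {"rows": [{"dp": [0,0,0],"turn": [0,0,1],"fingers": 0},{"dp": [0,0,0],"turn": [0,0,1],"fingers": 0},{"dp": [0,0,0],"turn": [0,0,1],"fingers": 0},{"dp": [0,0,0],"turn": [0,0,1],"fingers": 0},{"dp": [0,0,0],"turn": [0,0,1],"fingers": 0}]}}

```text
clock: 0.57
eef_pos: [624.8, -0.0, 231.0]
tcp_rot: [-3.141, 0.0, 1.042]
contact_force: [0.1, -0.3, 0.2]
opening: 1.004
grasp_force: 0.0
```

Request:
{"fn": "play_rows", "kwargs": {"rows": [{"dp": [0,0,0],"turn": [0,0,1],"fingers": 0},{"dp": [0,0,0],"turn": [0,0,1],"fingers": 0},{"dp": [0,0,0],"turn": [0,0,1],"fingers": 0},{"dp": [0,0,0],"turn": [0,0,1],"fingers": 0},{"dp": [0,0,0],"turn": [0,0,1],"fingers": 0}]}}

```text
clock: 0.98
eef_pos: [624.8, 0.0, 231.0]
tcp_rot: [-3.141, 0.001, 0.518]
contact_force: [0.8, 0.4, 0.3]
opening: 1.003
grasp_force: 0.0
```

Request:
{"fn": "play_rows", "kwargs": {"rows": [{"dp": [0,0,0],"turn": [0,0,0.9],"fingers": 0},{"dp": [0.4,-0.5,0],"turn": [0,0,0],"fingers": 0},{"dp": [0,-0.8,0],"turn": [0,0,0],"fingers": 0},{"dp": [0,-0.8,0],"turn": [0,0,0],"fingers": 0},{"dp": [0,-0.8,0],"turn": [0,0,0],"fingers": 0}]}}

```text
clock: 1.4
eef_pos: [590.6, 113.0, 230.8]
tcp_rot: [-3.141, 0.001, 0.428]
contact_force: [0.6, -0.0, 0.4]
opening: 1.003
grasp_force: 0.0
```

Request:
{"fn": "play_rows", "kwargs": {"rows": [{"dp": [0,-0.8,0],"turn": [0,0,0],"fingers": 0},{"dp": [0,-0.8,0],"turn": [0,0,0],"fingers": 0},{"dp": [0,-0.8,0],"turn": [0,0,0],"fingers": 0},{"dp": [0,-0.8,0],"turn": [0,0,0],"fingers": 0},{"dp": [0,-0.8,0],"turn": [0,0,0],"fingers": 0}]}}

```text
clock: 1.82
eef_pos: [523.7, 258.8, 231.1]
tcp_rot: [3.142, 0.0, 0.429]
contact_force: [-0.2, 0.4, -0.4]
opening: 1.003
grasp_force: 0.0
```

Request:
{"fn": "play_rows", "kwargs": {"rows": [{"dp": [0,-0.8,0],"turn": [0,0,0],"fingers": 0},{"dp": [0,-0.8,0],"turn": [0,0,0],"fingers": 0},{"dp": [0,-0.8,0],"turn": [0,0,0],"fingers": 0},{"dp": [0,-0.8,0],"turn": [0,0,0],"fingers": 0},{"dp": [0,-0.3,0],"turn": [0,0,0],"fingers": 0}]}}

```text
clock: 2.23
eef_pos: [464.6, 388.0, 231.1]
tcp_rot: [-3.14, 0.0, 0.431]
contact_force: [0.0, -0.5, 0.2]
opening: 1.0
grasp_force: 0.0
```

Request:
{"fn": "play_rows", "kwargs": {"rows": [{"dp": [0,0,0],"turn": [0,0,0],"fingers": 0},{"dp": [0,0,0],"turn": [0,0,0],"fingers": 0}]}}

```text
clock: 2.4
eef_pos: [466.1, 384.9, 231.0]
tcp_rot: [3.141, 0.001, 0.431]
contact_force: [0.8, -1.7, -0.4]
opening: 1.0
grasp_force: 0.0
```

```bash
python3 - <<'E'
from rig import r
import cv2,pickle,numpy as np
f=r.grab_frame("wrist");pickle.dump({"wrist":f},open("f1.pkl","wb"))
cv2.imwrite("pics/w1.png",f["pixels"][:,:,::-1])
s=r.sense();print(s["clock"],s["eef_pos"],s["tcp_rot"],s["qpos"])
E
```

```text
2.45 [466.48808025 384.1871236  231.01112552] [3.14088709e+00 5.79080290e-04 4.29833801e-01] [ 6.86771958e-01  3.21775691e-01  1.67901534e+00 -5.88651184e-04
  1.14154106e+00  1.82797947e+00]
```

View pics/w1.png

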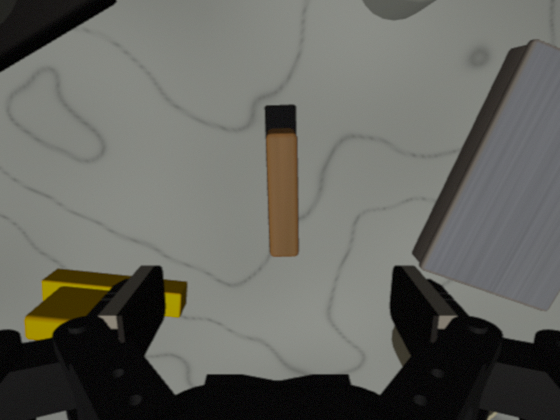

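The grip's top face spans (267,130), (296,130), (299,256) and (269,256). The yellow decoy ends at (187,281)–(184,316) on the left, and the tin is on the right.

```bash
python3 - <<'E'
from h import *
F=pickle.load(open("f1.pkl","rb"))
from rig import r
from scipy.spatial.transform import Rotation as Ro
s=r.sense();R=Ro.from_euler("xyz",s["tcp_rot"]).as_matrix()
def pl(u,v,z):
    p,d=ray("wrist",u,v,F);return p+(z-p[2])/d[2]*d
P=[pl(*q,90) for q in[(267,130),(296,130),(299,256),(269,256)]]
for p in P:print(p.round(1),(R.T@(p-s["eef_pos"])).round(1))
m=np.mean(P,0);print("mid",m,(R.T@(m-s["eef_pos"])).round(1)); e=(P[0]+P[1]-P[2]-P[3]);print(np.arctan2(e[1],e[0]),np.linalg.norm(e)/2)
for q in [(187,281,30),(184,316,0),(90,310,90),(267,105,30),(296,105,30)]:p=pl(*q);print(q,p.round(),(R.T@(p-s["eef_pos"])).round(1))
E
```

```text
[506.9 412.5  90. ] [ 48.6  -9.  141. ]
[515.8 393.1  90. ] [ 48.6  12.4 141. ]
[426.7 348.   90. ] [-51.2  16.2 141.1]
[416.6 370.   90. ] [-51.2  -8.  141. ]
mid [466.49452986 380.87395929  90.        ] [ -1.3   2.9 141. ]
0.4543455061410469 99.8036295133993
(187, 281, 30) [335. 424.  30.] [-103.   -91.2  201. ]
(184, 316, 0) [277. 413.   0.] [-160.5 -105.   231. ]
(90, 310, 90) [309. 487.  90.] [-100.2 -158.7  141. ]
(267, 105, 30) [522. 421.  30.] [ 66.3 -10.5 201. ]
(296, 105, 30) [533. 398.  30.] [ 66.3  15.  201. ]
```

Request:
{"fn": "play_rows", "kwargs": {"rows": [{"dp": [-0.03,0.07,0],"turn": [0,0,-0.23],"fingers": 0},{"dp": [0,0,0.8],"turn": [0,0,0],"fingers": 0},{"dp": [0,0,0.8],"turn": [0,0,0],"fingers": 0},{"dp": [0,0,0.8],"turn": [0,0,0],"fingers": 0},{"dp": [0,0,0.8],"turn": [0,0,0],"fingers": 0}]}}

```text
clock: 2.87
eef_pos: [467.4, 380.2, 102.3]
tcp_rot: [3.141, -0.001, 0.452]
contact_force: [0.5, 0.1, -0.3]
opening: 1.003
grasp_force: 0.0
```

Request:
{"fn": "play_rows", "kwargs": {"rows": [{"dp": [0,0,0.8],"turn": [0,0,0],"fingers": 0},{"dp": [0,0,0.5],"turn": [0,0,0],"fingers": 0},{"dp": [0,0,0.28],"turn": [0,0,0],"fingers": 0},{"dp": [0,0,0],"turn": [0,0,0],"fingers": 0},{"dp": [0,0,0],"turn": [0,0,0],"fingers": 0}]}}

```text
clock: 3.28
eef_pos: [467.1, 381.2, 40.4]
tcp_rot: [3.141, 0.0, 0.452]
contact_force: [-0.0, 0.1, 0.6]
opening: 1.0
grasp_force: 0.0
```

Request:
{"fn": "play_rows", "kwargs": {"rows": [{"dp": [0,0,0],"turn": [0,0,0],"fingers": 0.5},{"dp": [0,0,0],"turn": [0,0,0],"fingers": 0.7},{"dp": [0,0,0],"turn": [0,0,0],"fingers": 1},{"dp": [0,0,0],"turn": [0,0,0],"fingers": 1},{"dp": [0,0,0],"turn": [0,0,0],"fingers": 1}], "force": 70}}

```text
clock: 3.7
eef_pos: [466.7, 382.1, 40.8]
tcp_rot: [-3.141, -0.001, 0.454]
contact_force: [1.9, -5.0, 2.3]
opening: 0.298
grasp_force: 1.8
```

Request:
{"fn": "play_rows", "kwargs": {"rows": [{"dp": [0,0,0],"turn": [0,0,0],"fingers": 1},{"dp": [0,0,0],"turn": [0,0,0],"fingers": 1},{"dp": [0,0,0],"turn": [0,0,0],"fingers": 1},{"dp": [0,0,0],"turn": [0,0,0],"fingers": 1},{"dp": [0,0,0],"turn": [0,0,0],"fingers": 1}]}}

```text
clock: 4.12
eef_pos: [466.7, 382.2, 40.8]
tcp_rot: [-3.141, -0.001, 0.454]
contact_force: [-0.4, -1.2, 5.9]
opening: 0.271
grasp_force: 68.2
```

Request:
{"fn": "play_rows", "kwargs": {"rows": [{"dp": [0,0,-0.3],"turn": [0,0,0],"fingers": 1},{"dp": [0,0,-0.7],"turn": [0,0,0],"fingers": 1},{"dp": [0,0,-0.8],"turn": [0,0,0],"fingers": 1},{"dp": [0,0,-0.8],"turn": [0,0,0],"fingers": 1},{"dp": [0,0,-0.8],"turn": [0,0,0],"fingers": 1}]}}

```text
clock: 4.53
eef_pos: [465.8, 381.4, 177.6]
tcp_rot: [3.141, 0.001, 0.454]
contact_force: [0.7, 1.2, -3.7]
opening: 0.269
grasp_force: 68.8
```

Request:
{"fn": "play_rows", "kwargs": {"rows": [{"dp": [0,0,-0.7],"turn": [0,0,0.5],"fingers": 1},{"dp": [0,0,0],"turn": [0,0,0.8],"fingers": 1},{"dp": [0,0,0],"turn": [0,0,0.8],"fingers": 1},{"dp": [0,0,0],"turn": [0,0,0.8],"fingers": 1},{"dp": [0,0,0],"turn": [0,0,0.64],"fingers": 1}]}}

```text
clock: 4.95
eef_pos: [466.0, 381.5, 204.6]
tcp_rot: [3.141, 0.0, 0.078]
contact_force: [0.3, 1.3, -3.5]
opening: 0.272
grasp_force: 69.1
```

Request:
{"fn": "play_rows", "kwargs": {"rows": [{"dp": [0,0,0],"turn": [0,0.8,0],"fingers": 1},{"dp": [0,0,0],"turn": [0,0.8,0],"fingers": 1},{"dp": [0,0,0],"turn": [0,0.8,0],"fingers": 1},{"dp": [0,0,0],"turn": [0,0.8,0],"fingers": 1},{"dp": [0,0,0],"turn": [0,0.8,0],"fingers": 1}]}}

```text
clock: 5.37
eef_pos: [465.9, 381.7, 204.8]
tcp_rot: [-3.14, -0.422, 0.082]
contact_force: [0.6, -0.8, -4.2]
opening: 0.27
grasp_force: 69.1
```

Request:
{"fn": "play_rows", "kwargs": {"rows": [{"dp": [0,0,0],"turn": [0,0.67,0],"fingers": 1},{"dp": [0,0,0],"turn": [0,0,0],"fingers": 1},{"dp": [0,0,0],"turn": [0,0,0],"fingers": 1}]}}

```text
clock: 5.62
eef_pos: [465.1, 381.5, 203.8]
tcp_rot: [3.14, -0.486, 0.085]
contact_force: [-0.6, 0.2, -3.8]
opening: 0.276
grasp_force: 69.1
```

```bash
cat > go.py <<'E'
import sys
from h import *
from rig import r
from scipy.spatial.transform import Rotation as Ro
b=np.array([602.65,-57.1,0.0834]);a=np.radians(28)
s=r.sense();R=Ro.from_euler("xyz",s["tcp_rot"]).as_matrix()
def board_tgt(sl,y,h): # slope coord, y, height of foot above face -> TCP, R
    l=np.array([sl*np.cos(a)-np.sin(a)*(h+40.8),y,83.7+sl*np.sin(a)+np.cos(a)*(h+40.8)])
    Rb=Ro.from_euler("z",b[2]).as_matrix()
    Rt=Rb@np.array([[np.cos(a),0,np.sin(a)],[0,-1,0],[np.sin(a),0,-np.cos(a)]])
    return W(b,l),Rt
def rel(t):
    p,Rt=t;print("dp units",(R.T@(p-s["eef_pos"])/40).round(3),"turn",np.degrees(Ro.from_matrix(R.T@Rt).as_rotvec()/6).round(3),"target",p.round(1))
print(s["clock"],s["eef_pos"].round(1),s["qpos"].round(2),s["contact_force"].round(1),s["grasp_force"])
if len(sys.argv)>3: rel(board_tgt(*map(float,sys.argv[1:4])))
E
python3 go.py -8 165 12;python3 go.py -8 165 60
```

```text
5.6167 [465.1 381.5 203.8] [ 0.88  0.21  2.   -0.58  0.66  2.78] [-0.6  0.2 -3.8] 69.13286447525024
dp units [0.604 7.086 2.516] turn [0.01  0.021 0.014] target [557.2 104.7 126.6]
5.6167 [465.1 381.5 203.8] [ 0.88  0.21  2.   -0.58  0.66  2.78] [-0.6  0.2 -3.8] 69.13286447525024
dp units [0.601 7.087 1.316] turn [0.01  0.021 0.014] target [534.7 102.8 168.9]
```

Request:
{"fn": "play_rows", "kwargs": {"rows": [{"dp": [0.1,0.4,0],"turn": [0,0,0],"fingers": 1},{"dp": [0.1,0.8,0],"turn": [0,0,0],"fingers": 1},{"dp": [0.1,0.8,0],"turn": [0,0,0],"fingers": 1},{"dp": [0.1,0.8,0.1],"turn": [0,0,0],"fingers": 1},{"dp": [0.1,0.8,0.2],"turn": [0,0,0],"fingers": 1}]}}

```text
clock: 6.03
eef_pos: [502.7, 239.3, 204.3]
tcp_rot: [-3.141, -0.489, 0.082]
contact_force: [2.0, 0.1, -3.6]
opening: 0.271
grasp_force: 69.4
```

Request:
{"fn": "play_rows", "kwargs": {"rows": [{"dp": [0.1,0.8,0.2],"turn": [0,0,0],"fingers": 1},{"dp": [0,0.8,0.2],"turn": [0,0,0],"fingers": 1},{"dp": [0,0.8,0.2],"turn": [0,0,0],"fingers": 1},{"dp": [0,0.7,0.2],"turn": [0,0,0],"fingers": 1},{"dp": [0,0.39,0.2],"turn": [0,0,0],"fingers": 1}]}}

```text
clock: 6.45
eef_pos: [536.4, 99.9, 169.9]
tcp_rot: [3.141, -0.489, 0.08]
contact_force: [0.1, 0.5, -3.2]
opening: 0.272
grasp_force: 69.7
```

Request:
{"fn": "play_rows", "kwargs": {"rows": [{"dp": [0,0,0],"turn": [0,0,0],"fingers": 1},{"dp": [0,0,0],"turn": [0,0,0],"fingers": 1},{"dp": [0,0,0],"turn": [0,0,0],"fingers": 1}]}}

```text
clock: 6.7
eef_pos: [536.2, 102.8, 170.1]
tcp_rot: [-3.141, -0.489, 0.081]
contact_force: [-1.0, -0.6, -3.7]
opening: 0.275
grasp_force: 70.0
```

```bash
python3 go.py -8 165 12; python3 - <<'E'
from rig import r
import cv2,numpy as np
a=r.grab_frame("side")["pixels"][110:290,180:440,::-1];b=r.grab_frame("wrist")["pixels"][:,:,::-1]
cv2.imwrite("pics/c2.png",np.vstack([cv2.resize(a,(520,360)),cv2.resize(b,(520,240))[:240]]))
cv2.imwrite("pics/w2.png",b)
E
```

```text
6.7 [536.2 102.8 170.1] [ 0.23  0.13  2.21 -0.22  0.33  1.91] [-1.  -0.6 -3.7] 69.9941897392273
dp units [-0.047 -0.003  1.207] turn [ 0.005 -0.005 -0.017] target [557.2 104.7 126.6]
```

View pics/c2.png

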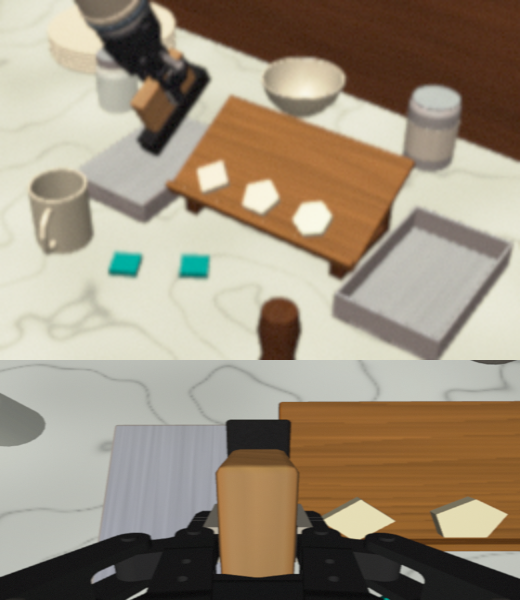

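The scraper sits level with the slope just beyond the left end. The shards' left edge is clear of the foot. Lowering.

Request:
{"fn": "play_rows", "kwargs": {"rows": [{"dp": [-0.05,0,0.4],"turn": [0,0,0],"fingers": 1},{"dp": [0,0.1,0.5],"turn": [0,0,0],"fingers": 1},{"dp": [0,0.1,0.3],"turn": [0,0,0],"fingers": 1},{"dp": [0,0,0],"turn": [0,0,0],"fingers": 1},{"dp": [0,0,0],"turn": [0,0,0],"fingers": 1}]}}

```text
clock: 7.22
eef_pos: [556.5, 97.3, 125.9]
tcp_rot: [3.141, -0.488, 0.084]
contact_force: [1.0, 0.3, -4.3]
opening: 0.271
grasp_force: 69.8
```

Request:
{"fn": "play_rows", "kwargs": {"rows": [{"dp": [0,0,0.08],"turn": [0,0,0],"fingers": 1},{"dp": [0,0,0.08],"turn": [0,0,0],"fingers": 1},{"dp": [0,0,0],"turn": [0,0,0],"fingers": 1},{"dp": [0,0,0],"turn": [0,0,0],"fingers": 1}]}}

```text
clock: 7.55
eef_pos: [559.8, 97.2, 120.9]
tcp_rot: [-3.142, -0.49, 0.083]
contact_force: [-1.0, -0.1, -3.4]
opening: 0.271
grasp_force: 69.8
```

Request:
{"fn": "play_rows", "kwargs": {"rows": [{"dp": [0,0,0.05],"turn": [0,0,0],"fingers": 1},{"dp": [0,0,0],"turn": [0,0,0],"fingers": 1},{"dp": [0,0,0],"turn": [0,0,0],"fingers": 1}]}}

```text
clock: 7.8
eef_pos: [560.7, 97.1, 118.8]
tcp_rot: [3.142, -0.489, 0.083]
contact_force: [-0.1, -0.9, -3.3]
opening: 0.274
grasp_force: 69.8
```

```bash
python3 go.py -8 157 0; python3 - <<'E'
from rig import r
import cv2,numpy as np
a=r.grab_frame("side")["pixels"][130:250,210:410,::-1];b=r.grab_frame("scene")["pixels"][160:300,200:400,::-1]
cv2.imwrite("pics/c3.png",np.vstack([cv2.resize(a,(560,310)),cv2.resize(b,(400,280))[:,:].copy() if 0 else cv2.resize(b,(560,290))]))
E
```

```text
7.8 [560.7  97.1 118.8] [ 0.2   0.26  2.21 -0.29  0.2   1.96] [-0.1 -0.9 -3.3] 69.84500885009766
dp units [0.028 0.003 0.095] turn [ 0.003 -0.004 -0.006] target [563.4  97.2 116. ]
```

View pics/c3.png

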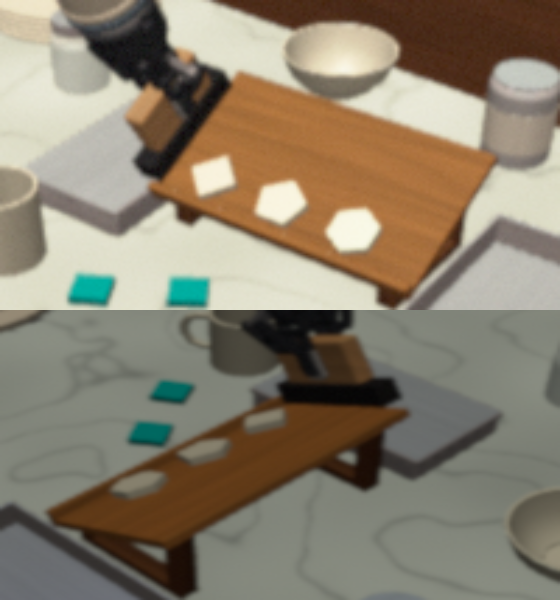

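The foot lies parallel to the face, just clear of shard1, with its low end inside the lip. I'll ease it down until it touches.

Request:
{"fn": "play_rows", "kwargs": {"rows": [{"dp": [0,0,0.04],"turn": [0,0,0],"fingers": 1},{"dp": [0,0,0],"turn": [0,0,0],"fingers": 1},{"dp": [0,0,0],"turn": [0,0,0],"fingers": 1}]}}

```text
clock: 8.15
eef_pos: [561.4, 97.1, 117.2]
tcp_rot: [-3.142, -0.489, 0.083]
contact_force: [0.3, 0.3, -4.0]
opening: 0.274
grasp_force: 69.8
```

Request:
{"fn": "play_rows", "kwargs": {"rows": [{"dp": [0,0,0.03],"turn": [0,0,0],"fingers": 1},{"dp": [0,0,0],"turn": [0,0,0],"fingers": 1},{"dp": [0,0,0],"turn": [0,0,0],"fingers": 1}]}}

```text
clock: 8.4
eef_pos: [561.7, 97.1, 116.7]
tcp_rot: [3.142, -0.489, 0.083]
contact_force: [-8.4, -0.1, 9.0]
opening: 0.268
grasp_force: 71.8
```

Request:
{"fn": "play_rows", "kwargs": {"rows": [{"dp": [0,0.1,-0.025],"turn": [0,0,0],"fingers": 1},{"dp": [0,0.15,0],"turn": [0,0,0],"fingers": 1},{"dp": [0,0.2,0],"turn": [0,0,0],"fingers": 1},{"dp": [0,0.2,0],"turn": [0,0,0],"fingers": 1},{"dp": [0,0.2,0],"turn": [0,0,0],"fingers": 1}]}}

```text
clock: 8.82
eef_pos: [564.4, 63.0, 117.1]
tcp_rot: [3.142, -0.489, 0.083]
contact_force: [-0.3, 0.8, -2.3]
opening: 0.271
grasp_force: 69.8
```

Request:
{"fn": "play_rows", "kwargs": {"rows": [{"dp": [0,0.2,0],"turn": [0,0,0],"fingers": 1},{"dp": [0,0.2,0],"turn": [0,0,0],"fingers": 1},{"dp": [0,0.2,0],"turn": [0,0,0],"fingers": 1},{"dp": [0,0.2,0],"turn": [0,0,0],"fingers": 1},{"dp": [0,0.2,0],"turn": [0,0,0],"fingers": 1}]}}

```text
clock: 9.23
eef_pos: [567.6, 23.0, 117.1]
tcp_rot: [-3.142, -0.489, 0.083]
contact_force: [0.4, 0.4, -2.8]
opening: 0.274
grasp_force: 69.9
```

```bash
python3 go.py -8 80 0; python3 - <<'E'
from rig import r
import cv2,numpy as np
a=r.grab_frame("side")["pixels"][130:250,210:410,::-1];b=r.grab_frame("scene")["pixels"][160:300,200:400,::-1]
cv2.imwrite("pics/c4.png",np.vstack([cv2.resize(a,(560,310)),cv2.resize(b,(560,290))]))
E
```

```text
9.2333 [567.6  23.  117.1] [0.02 0.26 2.21 0.16 0.19 1.36] [ 0.4  0.4 -2.8] 69.87084031105042
dp units [0.032 0.07  0.048] turn [ 0.002 -0.002 -0.005] target [569.9  20.4 116. ]
```

View pics/c4.png

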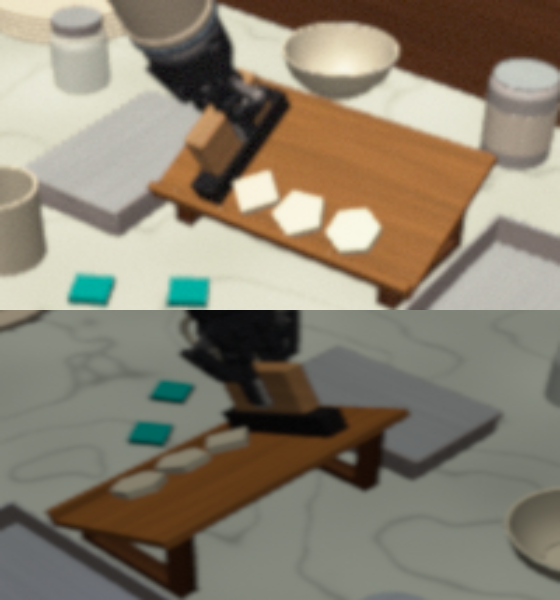

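The wipe is working: all three shards are moving in a row ahead of the foot with low forces. I'll carry on.

Request:
{"fn": "play_rows", "kwargs": {"rows": [{"dp": [0,0.2,0],"turn": [0,0,0],"fingers": 1},{"dp": [0,0.2,0],"turn": [0,0,0],"fingers": 1},{"dp": [0,0.2,0],"turn": [0,0,0],"fingers": 1},{"dp": [0,0.2,0],"turn": [0,0,0],"fingers": 1},{"dp": [0,0.2,0],"turn": [0,0,0],"fingers": 1}]}}

```text
clock: 9.75
eef_pos: [570.8, -16.4, 117.0]
tcp_rot: [-3.141, -0.489, 0.083]
contact_force: [-0.2, 0.8, -3.1]
opening: 0.274
grasp_force: 70.0
```

Request:
{"fn": "play_rows", "kwargs": {"rows": [{"dp": [0,0.2,0],"turn": [0,0,0],"fingers": 1},{"dp": [0,0.2,0],"turn": [0,0,0],"fingers": 1},{"dp": [0,0.2,0],"turn": [0,0,0],"fingers": 1},{"dp": [0,0.2,0],"turn": [0,0,0],"fingers": 1},{"dp": [0,0.2,0],"turn": [0,0,0],"fingers": 1}]}}

```text
clock: 10.17
eef_pos: [574.3, -56.3, 117.2]
tcp_rot: [-3.141, -0.489, 0.083]
contact_force: [0.5, 2.1, -3.0]
opening: 0.274
grasp_force: 69.9
```

Request:
{"fn": "play_rows", "kwargs": {"rows": [{"dp": [0,0.2,0],"turn": [0,0,0],"fingers": 1},{"dp": [0,0.2,0],"turn": [0,0,0],"fingers": 1},{"dp": [0,0.2,0],"turn": [0,0,0],"fingers": 1},{"dp": [0,0.2,0],"turn": [0,0,0],"fingers": 1},{"dp": [0,0.2,0],"turn": [0,0,0],"fingers": 1}]}}

```text
clock: 10.58
eef_pos: [577.6, -96.1, 117.1]
tcp_rot: [-3.142, -0.489, 0.083]
contact_force: [0.1, 1.4, -2.9]
opening: 0.275
grasp_force: 70.0
```

```bash
python3 go.py -8 -37 0
```

```text
10.5833 [577.6 -96.1 117.1] [-0.26  0.29  2.16  0.62  0.27  0.66] [ 0.1  1.4 -2.9] 69.95576620101929
dp units [0.03  0.004 0.048] turn [ 0.002 -0.001 -0.005] target [579.6 -96.2 116. ]
```

Request:
{"fn": "play_rows", "kwargs": {"rows": [{"dp": [0,0.2,0],"turn": [0,0,0],"fingers": 1},{"dp": [0,0.2,0],"turn": [0,0,0],"fingers": 1},{"dp": [0,0.2,0],"turn": [0,0,0],"fingers": 1},{"dp": [0,0.2,0],"turn": [0,0,0],"fingers": 1},{"dp": [0,0.2,0],"turn": [0,0,0],"fingers": 1}]}}

```text
clock: 11.0
eef_pos: [580.9, -136.5, 117.0]
tcp_rot: [3.141, -0.489, 0.083]
contact_force: [0.1, 0.3, -2.7]
opening: 0.273
grasp_force: 69.9
```

Request:
{"fn": "play_rows", "kwargs": {"rows": [{"dp": [0,0.2,0],"turn": [0,0,0],"fingers": 1},{"dp": [0,0.2,0],"turn": [0,0,0],"fingers": 1},{"dp": [0,0.2,0],"turn": [0,0,0],"fingers": 1},{"dp": [0,0.2,0],"turn": [0,0,0],"fingers": 1},{"dp": [0,0.2,0],"turn": [0,0,0],"fingers": 1}]}}

```text
clock: 11.42
eef_pos: [584.2, -176.8, 117.1]
tcp_rot: [3.141, -0.489, 0.083]
contact_force: [0.3, -0.0, -3.8]
opening: 0.274
grasp_force: 70.0
```

Request:
{"fn": "play_rows", "kwargs": {"rows": [{"dp": [0,0.2,0],"turn": [0,0,0],"fingers": 1},{"dp": [0,0.2,0],"turn": [0,0,0],"fingers": 1},{"dp": [0,0.2,0],"turn": [0,0,0],"fingers": 1},{"dp": [0,0.2,0],"turn": [0,0,0],"fingers": 1},{"dp": [0,0.2,0],"turn": [0,0,0],"fingers": 1}]}}

```text
clock: 11.83
eef_pos: [587.9, -216.6, 117.5]
tcp_rot: [-3.141, -0.49, 0.082]
contact_force: [3.4, 4.8, 4.0]
opening: 0.274
grasp_force: 70.7
```

Request:
{"fn": "play_rows", "kwargs": {"rows": [{"dp": [0,0.2,0],"turn": [0,0,0],"fingers": 1},{"dp": [0,0.2,0],"turn": [0,0,0],"fingers": 1},{"dp": [0,0.2,0],"turn": [0,0,0],"fingers": 1},{"dp": [0,0.1,0],"turn": [0,0,0],"fingers": 1},{"dp": [0,0,0],"turn": [0,0,0],"fingers": 1}]}}

```text
clock: 12.25
eef_pos: [591.1, -245.7, 118.4]
tcp_rot: [3.139, -0.492, 0.083]
contact_force: [3.8, -0.8, 6.2]
opening: 0.272
grasp_force: 70.7
```

Request:
{"fn": "play_rows", "kwargs": {"rows": [{"dp": [0,0,-0.5],"turn": [0,0,0],"fingers": 1},{"dp": [0,0,-0.8],"turn": [0,0,0],"fingers": 1},{"dp": [0,0,-0.8],"turn": [0,0,0],"fingers": 1},{"dp": [0,0,0],"turn": [0,0,0],"fingers": 1}]}}

```text
clock: 12.58
eef_pos: [549.2, -247.3, 194.6]
tcp_rot: [3.14, -0.491, 0.084]
contact_force: [2.5, -0.5, -2.0]
opening: 0.27
grasp_force: 70.2
```

```bash
python3 go.py -8 157 80; python3 - <<'E'
from rig import r
import cv2,numpy as np
a=r.grab_frame("side")["pixels"][160:300,230:450,::-1];b=r.grab_frame("scene")["pixels"][180:350,150:370,::-1]
cv2.imwrite("pics/c5.png",np.vstack([cv2.resize(a,(460,295)),cv2.resize(b,(390,300))[:,:].copy() if 0 else cv2.resize(b,(460,305))]))
E
```

```text
12.5833 [ 549.2 -247.3  194.6] [-0.59  0.21  2.04  0.57  0.58  0.47] [ 2.5 -0.5 -2. ] 70.22251009941101
dp units [ 0.024 -8.552  0.222] turn [ 0.018 -0.018  0.001] target [526.   94.  186.6]
```

View pics/c5.png

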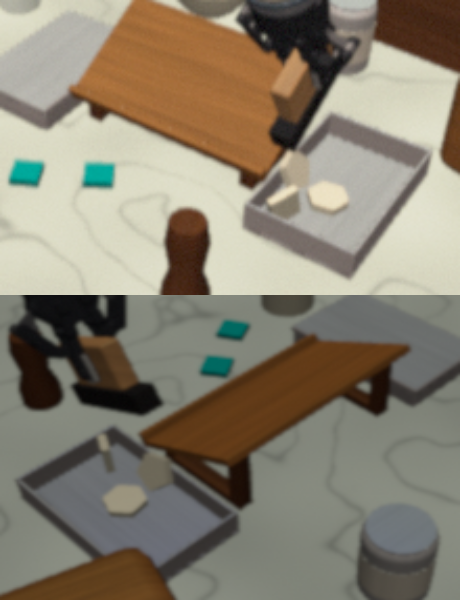

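All three pieces are in the tray: the hexagon flat at side-view (327,196), the other two leaning inside against the wall at (295,168) and (284,202). Now I'll take the scraper back.

Request:
{"fn": "play_rows", "kwargs": {"rows": [{"dp": [0,-0.4,-0.3],"turn": [0,0,0],"fingers": 1},{"dp": [0,-0.8,-0.28],"turn": [0,0,0],"fingers": 1},{"dp": [0,-0.8,0],"turn": [0,0,0],"fingers": 1},{"dp": [0,-0.8,0],"turn": [0,0,0],"fingers": 1},{"dp": [0,-0.8,0],"turn": [0,0,0],"fingers": 1}]}}

```text
clock: 13.1
eef_pos: [526.2, -102.4, 209.5]
tcp_rot: [-3.139, -0.486, 0.082]
contact_force: [1.0, -0.1, -3.6]
opening: 0.274
grasp_force: 70.4
```

Request:
{"fn": "play_rows", "kwargs": {"rows": [{"dp": [0,-0.8,0],"turn": [0,0,0],"fingers": 1},{"dp": [0,-0.8,0],"turn": [0,0,0],"fingers": 1},{"dp": [0,-0.8,0],"turn": [0,0,0],"fingers": 1},{"dp": [0,-0.8,0],"turn": [0,0,0],"fingers": 1},{"dp": [0,-0.8,0],"turn": [0,0,0],"fingers": 1}]}}

```text
clock: 13.52
eef_pos: [512.7, 57.0, 209.5]
tcp_rot: [-3.141, -0.485, 0.083]
contact_force: [0.7, -0.3, -3.6]
opening: 0.274
grasp_force: 70.3
```

Request:
{"fn": "play_rows", "kwargs": {"rows": [{"dp": [0,-0.8,0],"turn": [0,0,0],"fingers": 1},{"dp": [0,-0.8,0],"turn": [0,0,0],"fingers": 1},{"dp": [0,-0.8,0],"turn": [0,0,0],"fingers": 1},{"dp": [0,-0.8,0],"turn": [0,0,0],"fingers": 1},{"dp": [-0.1,-0.8,0],"turn": [0,0,0],"fingers": 1}]}}

```text
clock: 13.93
eef_pos: [496.5, 216.2, 207.9]
tcp_rot: [3.141, -0.486, 0.084]
contact_force: [0.5, 0.2, -2.9]
opening: 0.278
grasp_force: 70.3
```

Request:
{"fn": "play_rows", "kwargs": {"rows": [{"dp": [-0.1,-0.8,0],"turn": [0,0,0],"fingers": 1},{"dp": [-0.1,-0.8,0],"turn": [0,0,0],"fingers": 1},{"dp": [-0.1,-0.8,0],"turn": [0,0,0],"fingers": 1},{"dp": [-0.1,-0.8,0],"turn": [0,0,0],"fingers": 1},{"dp": [-0.05,-0.5,0],"turn": [0,0,0],"fingers": 1}]}}

```text
clock: 14.35
eef_pos: [467.5, 363.2, 198.6]
tcp_rot: [3.14, -0.485, 0.086]
contact_force: [-0.5, -0.2, -3.8]
opening: 0.269
grasp_force: 70.2
```

Request:
{"fn": "play_rows", "kwargs": {"rows": [{"dp": [0,-0.54,0],"turn": [0,0,0],"fingers": 1},{"dp": [0,0,0],"turn": [0,-0.8,0],"fingers": 1},{"dp": [0,0,0],"turn": [0,-0.8,0],"fingers": 1},{"dp": [0,0,0],"turn": [0,-0.8,0],"fingers": 1},{"dp": [0,0,0],"turn": [0,-0.8,0],"fingers": 1}]}}

```text
clock: 14.77
eef_pos: [466.0, 382.8, 199.2]
tcp_rot: [-3.142, -0.146, 0.086]
contact_force: [0.1, 0.8, -2.6]
opening: 0.273
grasp_force: 70.3
```

Request:
{"fn": "play_rows", "kwargs": {"rows": [{"dp": [0,0,0],"turn": [0,-0.8,0],"fingers": 1},{"dp": [0,0,0],"turn": [0,-0.67,0],"fingers": 1},{"dp": [0,0,0],"turn": [0,0,-0.9],"fingers": 1},{"dp": [0,0,0],"turn": [0,0,-0.9],"fingers": 1},{"dp": [0,0,0],"turn": [0,0,-0.9],"fingers": 1}]}}

```text
clock: 15.18
eef_pos: [466.9, 381.8, 198.3]
tcp_rot: [3.141, 0.005, 0.37]
contact_force: [0.5, 0.4, -3.0]
opening: 0.272
grasp_force: 70.3
```

Request:
{"fn": "play_rows", "kwargs": {"rows": [{"dp": [0,0,0],"turn": [0,0,-0.84],"fingers": 1},{"dp": [0,0,0],"turn": [0,0,0],"fingers": 1},{"dp": [0,0,0],"turn": [0,0,0],"fingers": 1}]}}

```text
clock: 15.43
eef_pos: [466.9, 381.9, 199.3]
tcp_rot: [3.141, 0.003, 0.451]
contact_force: [-0.3, -0.7, -3.2]
opening: 0.271
grasp_force: 70.3
```

```bash
python3 go.py; python3 - <<'E'
from rig import r
import cv2,numpy as np
a=r.grab_frame("side")["pixels"][90:240,140:340,::-1];w=r.grab_frame("wrist")["pixels"][:,:,::-1]
cv2.imwrite("pics/c6.png",np.hstack([cv2.resize(a,(440,330)),cv2.resize(w[:,140:420],(220,330))]))
print(r.sense()["tcp_rot"])
E
```

```text
15.4333 [466.9 381.9 199.3] [0.68 0.35 1.71 0.   1.08 1.8 ] [-0.3 -0.7 -3.2] 70.27028560638428
[3.14147134e+00 1.97068301e-03 4.51182013e-01]
```

View pics/c6.png

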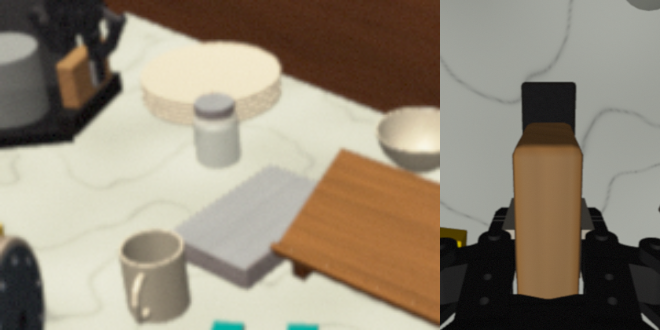

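The scraper is held upright and square in the fingers, above where it stood. Lowering it now.

Request:
{"fn": "play_rows", "kwargs": {"rows": [{"dp": [0,0,0.7],"turn": [0,0,0],"fingers": 1},{"dp": [0,0,0.8],"turn": [0,0,0],"fingers": 1},{"dp": [0,0,0.8],"turn": [0,0,0],"fingers": 1},{"dp": [0,0,0.8],"turn": [0,0,0],"fingers": 1},{"dp": [0,0,0.4],"turn": [0,0,0],"fingers": 1}]}}

```text
clock: 15.95
eef_pos: [465.9, 380.7, 57.5]
tcp_rot: [3.141, 0.004, 0.451]
contact_force: [-1.1, 0.0, -3.8]
opening: 0.275
grasp_force: 70.1
```

Request:
{"fn": "play_rows", "kwargs": {"rows": [{"dp": [0,0,0.25],"turn": [0,0,0],"fingers": 1},{"dp": [0,0,0.1],"turn": [0,0,0],"fingers": 1},{"dp": [0,0,0],"turn": [0,0,0],"fingers": 1},{"dp": [0,0,0],"turn": [0,0,0],"fingers": 1}]}}

```text
clock: 16.28
eef_pos: [468.5, 382.6, 48.4]
tcp_rot: [-3.141, -0.002, 0.453]
contact_force: [-0.0, 0.2, -2.6]
opening: 0.272
grasp_force: 70.1
```

Request:
{"fn": "play_rows", "kwargs": {"rows": [{"dp": [0,0,0.06],"turn": [0,0,0],"fingers": 1},{"dp": [0,0,0],"turn": [0,0,0],"fingers": 1},{"dp": [0,0,0],"turn": [0,0,0],"fingers": 1}]}}

```text
clock: 16.53
eef_pos: [468.2, 382.3, 45.9]
tcp_rot: [-3.141, -0.001, 0.453]
contact_force: [-1.3, 0.7, -4.1]
opening: 0.27
grasp_force: 70.1
```

Request:
{"fn": "play_rows", "kwargs": {"rows": [{"dp": [0,0,0.06],"turn": [0,0,0],"fingers": 1},{"dp": [0,0,0],"turn": [0,0,0],"fingers": 1},{"dp": [0,0,0],"turn": [0,0,0],"fingers": 1}]}}

```text
clock: 16.78
eef_pos: [467.8, 381.9, 42.7]
tcp_rot: [3.142, 0.0, 0.453]
contact_force: [-0.5, 0.4, -3.3]
opening: 0.272
grasp_force: 70.1
```

Request:
{"fn": "play_rows", "kwargs": {"rows": [{"dp": [0,0,0.03],"turn": [0,0,0],"fingers": 1},{"dp": [0,0,0],"turn": [0,0,0],"fingers": 1},{"dp": [0,0,0],"turn": [0,0,0],"fingers": 1}]}}

```text
clock: 17.03
eef_pos: [467.8, 381.9, 41.3]
tcp_rot: [3.142, 0.0, 0.453]
contact_force: [0.4, 1.2, -3.4]
opening: 0.276
grasp_force: 70.1
```

Request:
{"fn": "play_rows", "kwargs": {"rows": [{"dp": [0,0,0.03],"turn": [0,0,0],"fingers": 1},{"dp": [0,0,0],"turn": [0,0,0],"fingers": 1},{"dp": [0,0,0],"turn": [0,0,0],"fingers": 1}]}}

```text
clock: 17.28
eef_pos: [467.9, 382.0, 40.8]
tcp_rot: [-3.142, -0.0, 0.453]
contact_force: [-2.8, -2.3, 5.5]
opening: 0.275
grasp_force: 71.1
```

The foot is on the counter at 40.8 mm, the same TCP height as at the grasp. Releasing and rising.

Request:
{"fn": "play_rows", "kwargs": {"rows": [{"dp": [0,0,0],"turn": [0,0,0],"fingers": 0.6},{"dp": [0,0,0],"turn": [0,0,0],"fingers": 0.3},{"dp": [0,0,0],"turn": [0,0,0],"fingers": 0},{"dp": [0,0,0],"turn": [0,0,0],"fingers": 0},{"dp": [0,0,0],"turn": [0,0,0],"fingers": 0}]}}

```text
clock: 17.7
eef_pos: [467.9, 382.0, 40.2]
tcp_rot: [-3.142, -0.0, 0.453]
contact_force: [-0.5, -0.2, -1.0]
opening: 0.942
grasp_force: 0.0
```

Request:
{"fn": "play_rows", "kwargs": {"rows": [{"dp": [0,0,0],"turn": [0,0,0],"fingers": 0},{"dp": [0,0,0],"turn": [0,0,0],"fingers": 0},{"dp": [0,0,0],"turn": [0,0,0],"fingers": 0},{"dp": [0,0,-0.3],"turn": [0,0,0],"fingers": 0},{"dp": [0,0,-0.7],"turn": [0,0,0],"fingers": 0}]}}

```text
clock: 18.12
eef_pos: [465.9, 380.4, 78.1]
tcp_rot: [3.14, 0.006, 0.453]
contact_force: [-0.4, 0.3, -0.2]
opening: 1.001
grasp_force: 0.0
```

Request:
{"fn": "play_rows", "kwargs": {"rows": [{"dp": [0,0,-0.8],"turn": [0,0,0],"fingers": 0},{"dp": [0,0,-0.8],"turn": [0,0,0],"fingers": 0},{"dp": [0,0,-0.8],"turn": [0,0,0],"fingers": 0},{"dp": [0,0,-0.8],"turn": [0,0,0],"fingers": 0},{"dp": [0,0,0],"turn": [0,0,0],"fingers": 0}]}}

```text
clock: 18.53
eef_pos: [470.5, 384.2, 216.0]
tcp_rot: [-3.139, -0.01, 0.453]
contact_force: [0.1, 0.9, -0.2]
opening: 1.002
grasp_force: 0.0
```

Request:
{"fn": "play_rows", "kwargs": {"rows": [{"dp": [0,0,0],"turn": [0,0,0],"fingers": 0},{"dp": [0,0,0],"turn": [0,0,0],"fingers": 0},{"dp": [0,0,0],"turn": [0,0,0],"fingers": 0}]}}

```text
clock: 18.78
eef_pos: [467.2, 381.4, 207.3]
tcp_rot: [3.141, 0.002, 0.453]
contact_force: [-0.1, -0.4, 0.4]
opening: 1.001
grasp_force: 0.0
```

```bash
python3 - <<'E'
from rig import r
import cv2,numpy as np
a=r.grab_frame("side")["pixels"][140:300,160:440,::-1];b=r.grab_frame("scene")["pixels"][120:345,140:400,::-1]
cv2.imwrite("pics/c7.png",np.vstack([cv2.resize(a,(500,286)),cv2.resize(b,(360,312)) if 0 else cv2.resize(b,(500,314))]))
E
python3 - <<'E'
from rig import r
import cv2,pickle,numpy as np
F=pickle.load(open("f0.pkl","rb"));f=r.grab_frame("side")["pixels"]
def blob(p,m):
    x0,y0,x1,y1=m;h=cv2.cvtColor(p[y0:y1,x0:x1],cv2.COLOR_RGB2HSV);k=(h[...,1]>90)&(h[...,0]<25);v,u=np.nonzero(k);return k.sum(),u.min()+x0,u.max()+x0,v.min()+y0,v.max()+y0
m=(170,145,206,198)
print(blob(F["side"]["pixels"],m),blob(f,m))
d=np.abs(f.astype(int)-F["side"]["pixels"]).max(2)>40
for n,b in dict(scraper=(170,145,206,198),mug=(193,190,228,240),mill=(300,255,335,315),cup=(370,300,415,355),jar=(226,130,252,168),board=(265,170,385,242),tray=(345,215,437,290)).items():
    q=d[b[1]:b[3],b[0]:b[2]];v,u=np.nonzero(q);print(n,q.sum(),(u.min()+b[0],u.max()+b[0],v.min()+b[1],v.max()+b[1]) if q.any() else "")
E
```

```text
(np.int64(461), np.int64(176), np.int64(198), np.int64(154), np.int64(193)) (np.int64(463), np.int64(170), np.int64(197), np.int64(151), np.int64(189))
scraper 0 
mug 0 
mill 0 
cup 0 
jar 0 
board 821 (np.int64(278), np.int64(375), np.int64(190), np.int64(241))
tray 443 (np.int64(345), np.int64(395), np.int64(216), np.int64(263))
```

```bash
python3 -c "
from rig import r
print(r.sign_off())"
```

```text
the job is handed in; nothing more can be done
None
```

I wiped all three pieces into the tray, stood the scraper back upright where it was and let it go, and handed the job in at about 19 s; the hand-in gave no verdict. The last side image shows the scraper, mug, jar, mill and cup unmoved. The pieces were last seen inside the tray, two of them leaning on its wall.

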